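# Slide the bare plate out of its lane and lay it out for painting

## Robot

A 6-joint arm with a two-finger parallel gripper is mounted at the origin on a cart in front of the work surface, level with it; the furniture and walls round the work are solid. World frame = base frame: x ahead of the robot, y to its left, z up, the work surface at z = 0. Lengths are in mm, angles in rad, forces in N, time in s.
With the tool pointing down it reaches from about 425 to 1125 mm from the base axis. Payload 14.9 kg.
Tool frame: the origin (TCP) lies on the centre line of the jaws, within the pads' length; the fingertips stand 25 mm ahead of it and the grasp point (between the pads) lies 6 mm ahead of it (bot.tip_extent is the z of the fingertips in the tool frame, in mm); z points along the fingers, y is the line along which they close (so a half turn about z gives the same grasp; the last joint's range is limited). The gripper opens to 91 mm and grips with 3 to 60 N. Pads are 32 mm wide; open, the fingers measure 118 mm over their backs; the gripper's body (76 mm by 178 mm) begins 60 mm behind the grasp point.
Start: joints at [1.181, 0.379, 1.734, -0, 1.028, -0.033], TCP at [244.502, 655.924, 238.932] pointing down, gripper open.
Joint ranges: [-2.77, 2.77], [-0.74, 2.19], [0, 2.66], [-1.06, 4.2], [0.31, 2.87], [-3.08, 3.08]. Speed limits (rad/s): [1.89, 1.89, 2.39, 3.14, 3.14, 3.14].

## Interface

Orientations are given as a 3x3 rotation matrix whose columns are the frame's x, y, z axes.
In Python, from plant import bot gives the robot as it stands. The module is installed in compiled form; this text tells all that it offers.
- The arm moves only by the tool drive_tool, never from a script. Its argument "steps" is a list of rows, each a list of 5 numbers: the opening, from 0 (shut) to 1 (fully open), then the shift along the world's x, y, z in m, then the turn about the world's z in degrees. A call has 1 to 20 rows; each row shifts and turns the commanded pose from where the row before left it; what a row does not reach is not made up. A row lasts 1/10 s, in which the tool goes at most 50 mm and 8.59 degrees, less where a joint would pass 70% of its speed; a pose out of reach is approached as far as the arm can. A call is refused whole if a number of a shift passes 0.05 or a number of a turn 8.59, either way. A call with a gripper value outside its range is refused whole. The fingers move at their own pace and stop on an object; "newtons" is the grip in N (left out, the last holds). Time passes only in rows, so rows that do not move let the fingers close. It gives the time, the measured TCP pose, the force, the opening and the grip force at its end, in the units of the state.
- bot.sense(): the state, without advancing time (a new reading comes with each control period).
- bot.snapshot(name): name is "side" or "top"; returns a dict with "frame" (420x560x3 uint8, red, green, blue), "fx", "fy", "cx", "cy" (pixels), "view" (4x4, takes a point from world to camera coordinates). Camera axes: x right, y down, z forward; pixel columns grow to the right and rows downward; lengths in mm; the calibration is good to about 2 mm. A picture is of the moment at which its call begins. There is no depth.
- bot.close_job(): hands the job in; it is judged then, once.
The state is a dict: "clock": time; "qpos": joint angles; "joint_velocities": joint speeds; "effort": joint torques, N m; "tcp_pos": TCP position; "eef_rot": TCP orientation; "ft_force": force on the tool from outside, world axes, zero at the start; "ft_torque": the same for the moment, N m; "grip_width": finger opening in mm; "grip_force": force on a finger pad.
Only numpy, scipy, OpenCV 4.12 (cv2) and the standard library are available. Lean on these libraries where they do the work, as an engineer would, in place of code of your own. Each camera call takes 0.05 s, during which the arm holds its last target. There are 200 camera calls.

## Task

Push the bare aluminium plate along its lane in the rack until its end sticks out well over the rack's red-marked edge, then grip it by the overhanging end and lift it off without letting it fall. Lay it flat on the wooden block, centred and lengthwise along the block, ready for spraying, and let go. Leave the blue plate, which is already painted, where it lies.

Things in the scene. Friction and masses are not known exactly. Their poses are not given: they have to be found in the camera images.
- plate_rack: Fixed plywood rack on battens, 174 (x) x 190 (y) mm. Origin: centre of its underside. Two lanes along its y, open at both ends, centre lines at x = -40 and +40 mm, floor at z = 50 mm, 66 mm wide between strips 14 mm wide with tops at z = 60 mm, full length. The red-marked exit edge is the end at y = -95 mm (robot's right); beyond it, free space down to the bench. Battens stand back 20 mm.
- bare_plate: Loose silvery aluminium plate 60 (x) x 150 (y) x 6 (z) mm, 0.15 kg, a 9 mm hole 20 mm from each end. Origin: centre of its underside. Lies in either lane, long axis along it, ends 10 to 30 mm inside the rack's ends. There the strips cover its long sides: it can be gripped across its width only where it overhangs. Stays flat while less than half (75 mm) overhangs.
- blue_plate: The same plate painted blue, lying in the other lane. To be left alone.
- paint_block: Loose sawn wooden block 45 (x) x 95 (y) x 40 (z) mm, 0.09 kg, on the bench at the robot's right. Origin: centre of its underside. The plate's y is to lie along the block's y, either way round, overhanging by 7 mm at the sides and 27 mm at the ends. Between rack and block a fixed white sack, 350 mm high, stands at world y -0.27 to 0.03, its front at x = 0.62: carry the plate past in front of it.
There are look-alikes about, which are no part of the job. There is more than one size of the bare_plate; the job needs the larger.

How it is judged:
By the outcome, as a careful person would: the job done as asked, in the order asked, and still so for the second after the job is handed in, with the robot touching nothing.
It also fails if it takes over 48 s, if anything falls off the work surface, if the arm or the gripper's body presses on something with over 40 N, if the wrist force passes 120 N, or if a joint passes its speed limit or range.

## Working session

There is one attempt and no reset: what is moved stays moved. The work goes in short steps, Python scripts to look and compute and a tool call to move; the robot and the scene stay as the last step left them, time stands still between calls to the robot, and variables do not carry over. Pictures are saved under pics/ and viewed, at most 10 in all, crops included, and the job is handed in when it is done.

Besides the shell and the picture viewer there is one more tool, called as name([rows], argument=value, ...), one row to a line, values as JSON. drive_tool: Moves the arm, as the interface text tells. Its arguments: {"type":"object","properties":{"steps":{"type":"array","items":{"type":"array","items":{"type":"number"}}},"newtons":{"type":"number"}},"required":["steps"]}

```bash
mkdir -p pics; cat > h.py <<'E'
import numpy as np, cv2
from plant import bot
def snap(n,f):
    s=bot.snapshot(n); cv2.imwrite(f'pics/{f}.png',cv2.cvtColor(s['frame'],cv2.COLOR_RGB2BGR)); np.save(f'pics/{f}.npy',dict((k,v) for k,v in s.items()),allow_pickle=True); return s
def load(f): return np.load(f'pics/{f}.npy',allow_pickle=True).item()
def ray(s,u,v):
    V=np.array(s['view']);R=V[:3,:3];o=-R.T@V[:3,3]
    d=R.T@np.array([(u-s['cx'])/s['fx'],(v-s['cy'])/s['fy'],1]);return o,d/np.linalg.norm(d)
def atz(s,u,v,z):
    o,d=ray(s,u,v);return o+d*(z-o[2])/d[2]
def tri(s1,p1,s2,p2):
    A=[];b=[]
    for s,p in((s1,p1),(s2,p2)):
        o,d=ray(s,*p);P=np.eye(3)-np.outer(d,d);A.append(P);b.append(P@o)
    x=np.linalg.lstsq(np.vstack(A),np.hstack(b),rcond=None)[0];return x
def proj(s,p):
    V=np.array(s['view']);c=V[:3,:3]@p+V[:3,3];return s['fx']*c[0]/c[2]+s['cx'],s['fy']*c[1]/c[2]+s['cy']
E
python3 - <<'E'
from h import *
for n in('top','side'):
    s=snap(n,n+'0');o,d=ray(s,s['cx'],s['cy']);print(n,o.round(),d.round(2),s['fx'])
a=cv2.imread('pics/top0.png');print(bot.sense()['tcp_pos'],bot.sense()['eef_rot'])
E
```

```text
top [ 428.   52. 1080.] [ 0.07  0.02 -1.  ] 380.2528124766072
side [ 244. -840.  439.] [ 0.26  0.89 -0.37] 407.26183268388917
[244.37020784 655.60713016 238.33620475] [[-9.37029405e-01  3.49250274e-01 -3.75104742e-04]
 [ 3.49250474e-01  9.37028943e-01 -9.30653098e-04]
 [ 2.64531511e-05 -1.00305483e-03 -9.99999497e-01]]
```

View pics/top0.png

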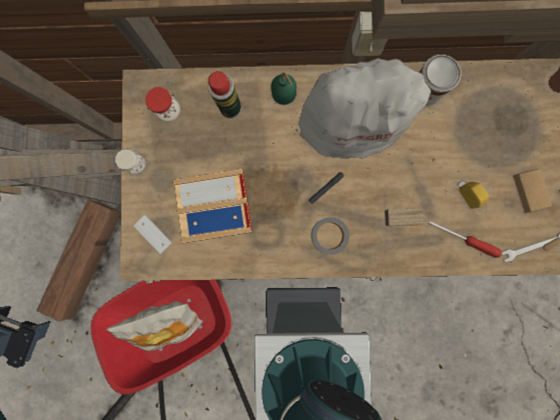

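View pics/side0.png

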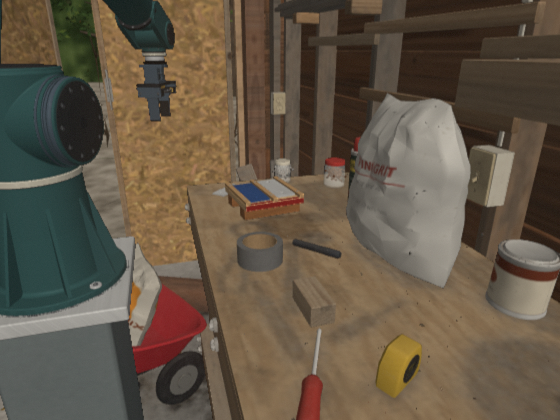

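```bash
python3 - <<'E'
from h import *
a=cv2.imread('pics/top0.png');b=cv2.imread('pics/side0.png')
r=lambda i,x,y,w,h,k:cv2.resize(i[y:y+h,x:x+w],None,fx=k,fy=k,interpolation=cv2.INTER_CUBIC)
# left top: rack top (165..265,160..250)x4 ; right: rack side
o=np.zeros((600,800,3),np.uint8)
o[:300,:400]=r(a,165,165,80+20,75,4)
o[:300,400:]=r(b,215,165,100,75,4)
o[300:,:400]=r(a,370,190,80,60,5)
o[300:,400:]=r(b,280,270,80,60,5)
cv2.imwrite('pics/crop.png',o)
E
```

```text
(no output)
```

View pics/crop.png

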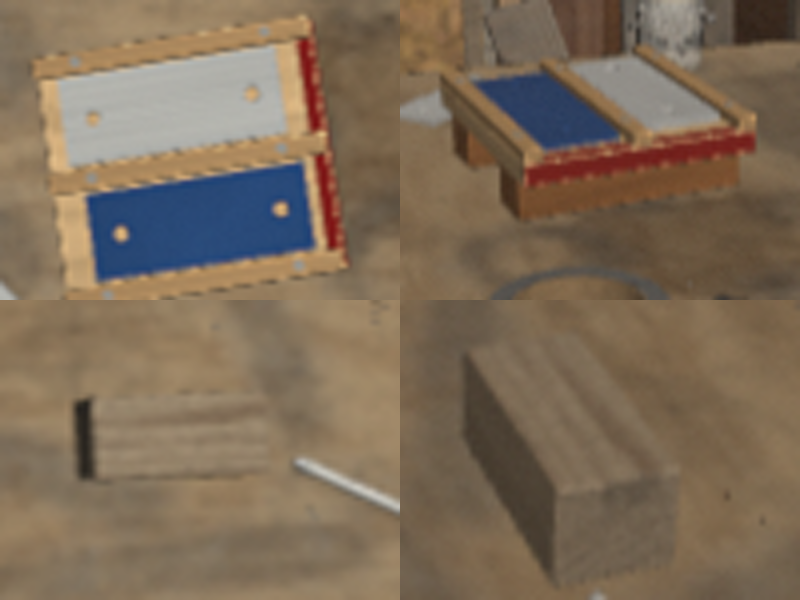

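```bash
python3 - <<'E'
from h import *
t,s=load('top0'),load('side0')
B=np.array([tri(t,a,s,b) for a,b in [((423.6,224.6),(311,308.6)),((423,209),(335.6,303.6)),((388.6,225.8),(293,281)),((388.6,210),(314,276.6))]])
print('block',B.round(1),B.mean(0).round(1))
H=np.array([tri(t,(188.25,194.75),s,(268,182.75)),tri(t,(228,188.5),s,(285.75,188.25))]);print('holes',H.round(1))
print('blk at z40',[atz(t,*p,40).round(1)[:2] for p in((423.6,224.6),(423,209),(388.6,225.8),(388.6,210))])
P=np.array([atz(t,*p,56)[:2] for p in((179.75,185.5),(182,206.25),(234.25,176.25),(236.5,199))]);print('plate',P.round(1),P.mean(0).round(1))
h=[atz(t,*p,56)[:2] for p in((188.25,194.75),(228,188.5))];print('holes',np.round(h,1))
d=h[0]-h[1];print(np.linalg.norm(d),np.degrees(np.arctan2(-d[0],d[1])))
# rack strip-top outer corners
for p in((31,66),(311,20),(346,263)): print('rack',atz(t,165+p[0]/4,165+p[1]/4,60).round(1))
# other block
for p in((517,172),(545,170),(552,207),(523,212)): print('other',atz(t,*p,40).round(1))
E
```

```text
block [[ 450.7 -309.4   38.1]
 [ 493.8 -309.4   39.6]
 [ 449.4 -215.5   35.8]
 [ 491.7 -216.1   38.7]] [ 471.4 -262.6   38. ]
holes [[543.9 329.7  51.4]
 [561.7 216.5  67.9]]
blk at z40 [array([ 448.5, -308. ]), array([ 490.9, -308.2]), array([ 447. , -213.7]), array([ 489.9, -215.2])]
plate [[566.4 352.4]
 [509.5 346.2]
 [588.7 203.1]
 [526.4 197.5]] [547.8 274.8]
holes [[540.6 329.1]
 [555.5 220.5]]
109.71115406391473 7.831191763282131
rack [577.2 370.4  60. ]
rack [604.7 179.2  60. ]
rack [439.7 157.4  60. ]
other [ 587.  -565.7   40. ]
other [ 590.9 -640.9   40. ]
other [ 489.9 -653.2   40. ]
other [ 477.8 -575.4   40. ]
```

The rack's far lane holds the bare plate, with the blue one in the near lane. The rack is yawed about 8°, the plate centre is near (548, 275), and the block centre is near (470, -262).

drive_tool([
  [0,0.024,-0.023,-0.007,-5.1],
  [0,0.024,-0.023,-0.007,-5.1],
  [0,0.024,-0.023,-0.007,-5.1],
  [0,0.024,-0.023,-0.007,-5.1],
  [0,0.024,-0.023,-0.007,-5.1],
  [0,0.024,-0.023,-0.007,-5.1],
  [0,0.024,-0.023,-0.007,-5.1],
  [0,0.024,-0.023,-0.007,-5.1],
  [0,0.024,-0.023,-0.007,-5.1],
  [0,0.024,-0.023,-0.007,-5.1],
  [0,0.024,-0.023,-0.007,-5.1],
  [0,0.024,-0.023,-0.007,-5.1],
  [0,0,0,0,0],
  [0,0,0,0,0],
], newtons=50)

```text
clock: 1.5
tcp_pos: [532.6, 379.4, 154.5]
eef_rot: [[-0.145, 0.989, -0.001], [0.989, 0.145, -0.0], [-0.0, -0.001, -1.0]]
ft_force: [-0.5, -0.2, -0.2]
grip_width: 0.4
grip_force: 0.0
```

drive_tool([
  [0,0,0,-0.025,0],
  [0,0,0,-0.025,0],
  [0,0,0,-0.016,0],
  [0,0,0,-0.01,0],
  [0,0,0,0,0],
  [0,0,0,0,0],
])

```text
clock: 2.1
tcp_pos: [532.7, 380.4, 79.6]
eef_rot: [[-0.146, 0.989, 0.001], [0.989, 0.146, 0.0], [0.0, 0.001, -1.0]]
ft_force: [-0.0, -0.5, -0.3]
grip_width: 0.4
grip_force: 0.0
```

```bash
python3 - <<'E'
from h import *
s=snap('side','s1');t=snap('top','t1')
r=lambda i,x,y,w,h,k:cv2.resize(i[y:y+h,x:x+w],None,fx=k,fy=k,interpolation=cv2.INTER_CUBIC)
a=cv2.imread('pics/t1.png');b=cv2.imread('pics/s1.png')
cv2.imwrite('pics/c1.png',np.hstack([r(a,150,150,100,120,4),r(b,210,110,100,120,4)]))
E
```

```text
(no output)
```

View pics/c1.png

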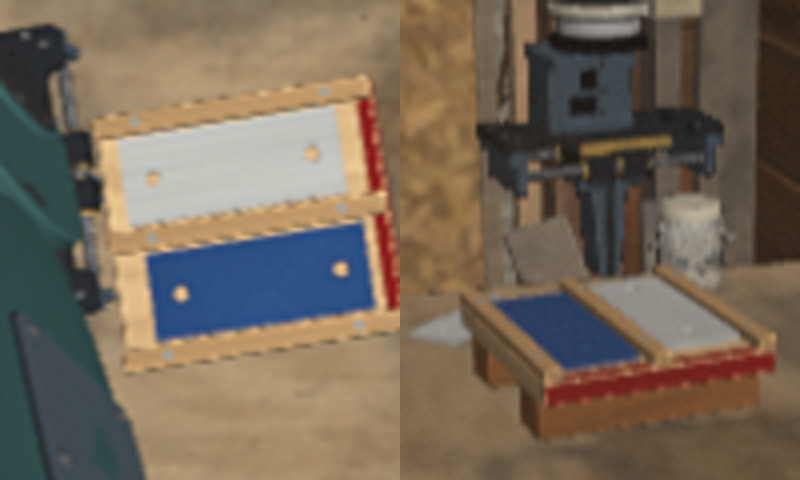

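drive_tool([
  [0,0,0,-0.0025,0],
  [0,0.001,-0.006,0,-0.3],
  [0,0.001,-0.007,0,0],
  [0,0.001,-0.007,0,0],
  [0,0.001,-0.007,0,0],
  [0,0.001,-0.007,0,0],
  [0,0.001,-0.007,0,0],
  [0,0.001,-0.007,0,0],
  [0,0.001,-0.007,0,0],
  [0,0.001,-0.007,0,0],
  [0,0,0,0,0],
])

```text
clock: 3.3
tcp_pos: [541.5, 317.0, 76.3]
eef_rot: [[-0.14, 0.99, -0.0], [0.99, 0.14, -0.0], [-0.0, -0.0, -1.0]]
ft_force: [-0.5, -0.5, -0.0]
grip_width: 0.3
grip_force: 0.0
```

drive_tool([
  [0,0.001,-0.007,0.0003,0],
  [0,0.001,-0.007,0.0003,0],
  [0,0.001,-0.007,0,0],
  [0,0.001,-0.007,0,0],
  [0,0,0,0,0],
  [0,0,0,0,0],
])

```text
clock: 3.9
tcp_pos: [545.6, 289.7, 77.1]
eef_rot: [[-0.14, 0.99, 0.0], [0.99, 0.14, -0.0], [-0.0, 0.0, -1.0]]
ft_force: [0.3, 0.1, 0.1]
grip_width: 0.7
grip_force: 0.0
```

```bash
python3 - <<'E'
from h import *
s=snap('side','s2');t=snap('top','t2')
r=lambda i,x,y,w,h,k:cv2.resize(i[y:y+h,x:x+w],None,fx=k,fy=k,interpolation=cv2.INTER_CUBIC)
a=cv2.imread('pics/t2.png');b=cv2.imread('pics/s2.png')
cv2.imwrite('pics/c2.png',np.hstack([r(a,180,150,100,120,4),r(b,220,130,100,120,4)]))
E
```

```text
(no output)
```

View pics/c2.png

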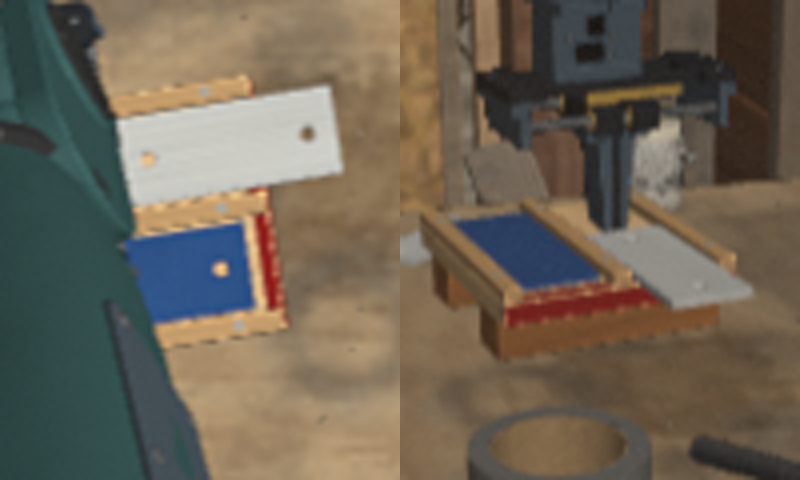

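```bash
python3 - <<'E'
from h import *
t=load('t2')
c=np.array([508.5,263.9]);ey=np.array([-.139,.990]);ex=np.array([.99,.139])
for n,p,z in(('end a',(330,86),56),('end b',(343,172),56),('hole',(307,133),56),('holeL',(148,160),56),('edge far',(250,77),60),('edge mid',(268,190),60),('edge near',(286,323),60)):
    q=atz(t,180+p[0]/4,150+p[1]/4,z)[:2];print(n,q.round(1),'xy rack',((q-c)@ex).round(1),((q-c)@ey).round(1))
E
```

```text
end a [600.2 125.9] xy rack 71.6 -149.3
end b [541.2 117.9] xy rack 12.1 -149.1
hole [568.3 142. ] xy rack 42.3 -129.0
holeL [552.  250.5] xy rack 41.2 -19.3
edge far [606.8 179.9] xy rack 85.6 -96.8
edge mid [529.6 168.5] xy rack 7.6 -97.4
edge near [439.7 157.4] xy rack -82.9 -95.9
```

drive_tool([
  [0,0.0005,-0.004,0,0],
  [0,0.0005,-0.004,0,0],
  [0,0,0,0,0],
  [0,0,0,0,0],
  [0,-0.001,0.006,0,0],
  [0,0,0,0.02,0],
  [0,0,0,0.03,0],
  [1,0.004,-0.025,0.01,0],
  [1,0.005,-0.035,0,0],
  [1,0.005,-0.035,0,0],
  [1,0.005,-0.035,0,0],
  [1,0.002,-0.015,0,0],
  [1,0,0,0,0],
  [1,0,0,0,0],
  [1,0,0,0,0],
])

```text
clock: 5.5
tcp_pos: [566.4, 144.0, 137.0]
eef_rot: [[-0.141, 0.99, 0.0], [0.99, 0.141, 0.0], [0.0, 0.0, -1.0]]
ft_force: [-0.2, -0.3, -0.1]
grip_width: 61.4
grip_force: 0.0
```

```bash
python3 - <<'E'
from h import *
s=snap('side','s3');t=snap('top','t3')
r=lambda i,x,y,w,h,k:cv2.resize(i[y:y+h,x:x+w],None,fx=k,fy=k,interpolation=cv2.INTER_CUBIC)
a=cv2.imread('pics/t3.png');b=cv2.imread('pics/s3.png')
cv2.imwrite('pics/c3.png',np.hstack([r(a,190,130,100,120,4),r(b,220,130,100,120,4)]))
E
```

```text
(no output)
```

View pics/c3.png

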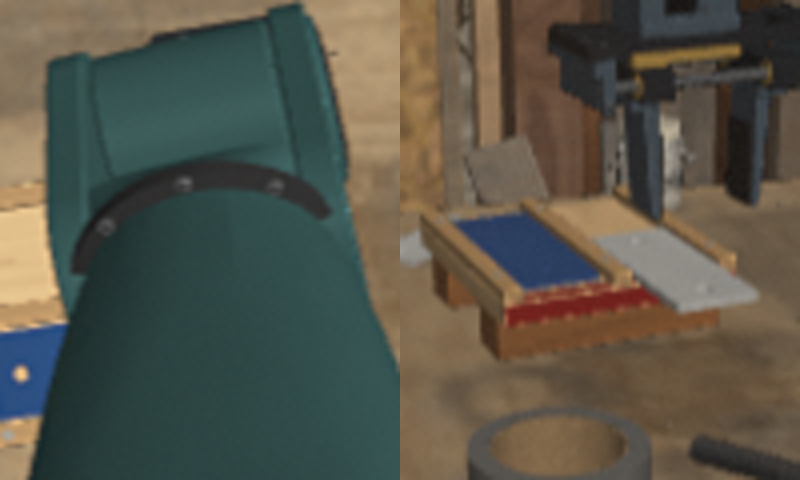

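drive_tool([
  [1,0,0,0,0],
  [1,0,0,0,0],
  [1,0,0,0,0],
  [1,0,0,0,0],
  [1,0,0,-0.02,0],
  [1,0,0,-0.025,0],
  [1,0,0,-0.02,0],
  [1,0,0,-0.013,0],
  [1,0,0,0,0],
  [1,0,0,0,0],
  [1,0,0,0,0],
])

```text
clock: 6.7
tcp_pos: [567.2, 143.1, 60.0]
eef_rot: [[-0.14, 0.99, 0.001], [0.99, 0.14, 0.0], [0.0, 0.001, -1.0]]
ft_force: [-0.5, 0.3, 1.0]
grip_width: 91.5
grip_force: 0.0
```

drive_tool([
  [0.3,0,0,-0.001,0],
  [0.3,0,0,0,0],
  [0.3,0,0,0,0],
  [0.3,0,0,0,0],
  [0.3,0,0,0,0],
  [0.3,0,0,0,0],
  [0.3,0,0,0,0],
  [0.3,0,0,0,0],
  [0.3,0,0,0,0],
  [0.3,0,0,0,0],
], newtons=50)

```text
clock: 7.7
tcp_pos: [566.7, 143.0, 58.1]
eef_rot: [[-0.14, 0.99, 0.0], [0.99, 0.14, 0.0], [0.0, 0.0, -1.0]]
ft_force: [1.7, -0.3, 1.8]
grip_width: 59.4
grip_force: 49.5
```

drive_tool([
  [0.3,0,0,0.006,0],
  [0.3,0,0,0.012,0],
  [0.3,0,0,0.02,0],
  [0.3,0,0,0.02,0],
  [0.3,0,0,0.02,0],
  [0.3,0,0,0.02,0],
  [0.3,-0.01,0,0.01,0],
  [0.3,-0.02,0,0,0],
  [0.3,-0.025,0,0,0],
  [0.3,-0.025,-0.01,0,0],
  [0.3,-0.014,-0.015,0,0],
  [0.3,-0.003,-0.02,0,0],
  [0.3,0,-0.02,0,0],
  [0.3,0,0,0,0],
  [0.3,0,0,0,0],
], newtons=55)

```text
clock: 9.2
tcp_pos: [468.9, 77.8, 166.1]
eef_rot: [[-0.139, 0.99, -0.0], [0.99, 0.139, 0.0], [0.0, -0.0, -1.0]]
ft_force: [0.5, 0.5, -0.4]
grip_width: 59.6
grip_force: 54.4
```

```bash
python3 - <<'E'
from h import *
s=snap('side','s4');t=snap('top','t4')
r=lambda i,x,y,w,h,k:cv2.resize(i[y:y+h,x:x+w],None,fx=k,fy=k,interpolation=cv2.INTER_CUBIC)
a=cv2.imread('pics/t4.png');b=cv2.imread('pics/s4.png')
cv2.imwrite('pics/c4.png',np.hstack([r(a,180,130,130,180,3),r(b,170,90,130,180,3)]))
E
```

```text
(no output)
```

View pics/c4.png

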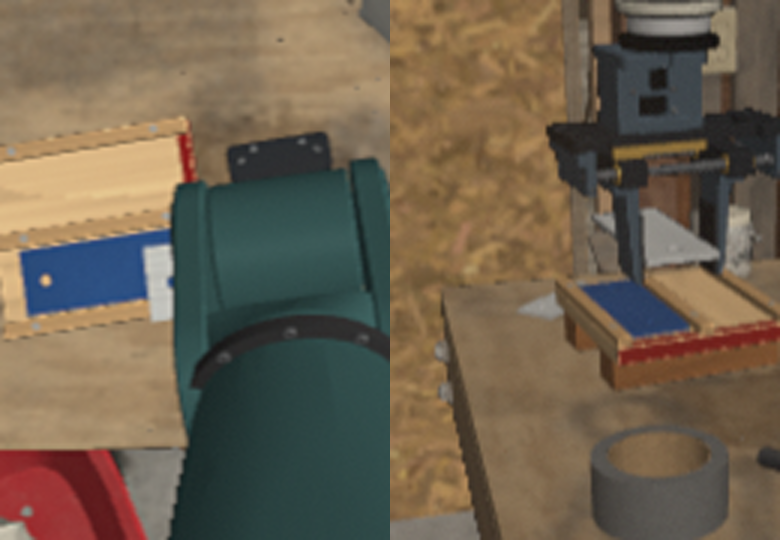

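```bash
python3 - <<'E'
from h import *
t,s=load('t4'),load('s4')
g=np.array([468.9,77.8]);ey=np.array([-.139,.99]);ex=np.array([.99,.139])
for a,b in(((230,236.7),(237.3,161.7)),((228.3,212.7),(255,159.3))):
    q=tri(t,a,s,b);q2=atz(t,*a,160);print(q.round(1),((q[:2]-g)@ey).round(1),q2.round(1),((q2[:2]-g)@ex).round(1),((q2[:2]-g)@ey).round(1))
E
```

```text
[427.3 198.8 160.6] 125.6 [425.1 199.3 160. ] -26.4 126.4
[481.  203.1 162.3] 122.4 [483.4 203.  160. ] 31.8 121.9
```

drive_tool([
  [0.3,0,-0.015,0,-0.5],
  [0.3,0,-0.025,0,-0.5],
  [0.3,0,-0.03,0,-0.5],
  [0.3,0,-0.03,0,-0.5],
  [0.3,0,-0.03,0,-0.5],
  [0.3,0,-0.03,0,-0.5],
  [0.3,0,-0.03,0,-0.5],
  [0.3,0,-0.03,0,-0.5],
  [0.3,0,-0.03,0,-0.5],
  [0.3,0,-0.03,0,-0.5],
  [0.3,0,-0.03,0,-0.5],
  [0.3,0,-0.03,0,-0.5],
  [0.3,0,-0.025,0,-0.5],
  [0.3,0.001,-0.02,0,-0.5],
  [0.3,0,-0.004,0,0],
  [0.3,0,0,0,0],
  [0.3,0,0,0,0],
  [0.3,0,0,0,0],
])

```text
clock: 11.1
tcp_pos: [470.5, -310.1, 165.9]
eef_rot: [[-0.019, 1.0, -0.0], [1.0, 0.019, 0.0], [0.0, -0.0, -1.0]]
ft_force: [0.1, 0.0, -1.4]
grip_width: 59.4
grip_force: 54.4
```

drive_tool([
  [0.3,0,0,-0.015,0],
  [0.3,0,0,-0.025,0],
  [0.3,0,0,-0.025,0],
  [0.3,0,0,-0.02,0],
  [0.3,0,-0.001,-0.014,0],
  [0.3,0,0,-0.007,0],
  [0.3,0,0,0,0],
  [0.3,0,0,0,0],
])

```text
clock: 11.9
tcp_pos: [470.8, -312.2, 60.5]
eef_rot: [[-0.019, 1.0, 0.001], [1.0, 0.019, -0.0], [-0.0, 0.001, -1.0]]
ft_force: [-0.3, -0.5, -0.4]
grip_width: 59.4
grip_force: 54.4
```

```bash
python3 - <<'E'
from h import *
s=snap('side','s5');t=snap('top','t5')
r=lambda i,x,y,w,h,k:cv2.resize(i[y:y+h,x:x+w],None,fx=k,fy=k,interpolation=cv2.INTER_CUBIC)
a=cv2.imread('pics/t5.png');b=cv2.imread('pics/s5.png')
cv2.imwrite('pics/c5.png',np.hstack([r(a,350,160,100,140,4),r(b,270,220,100,140,4)]))
E
```

```text
(no output)
```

View pics/c5.png

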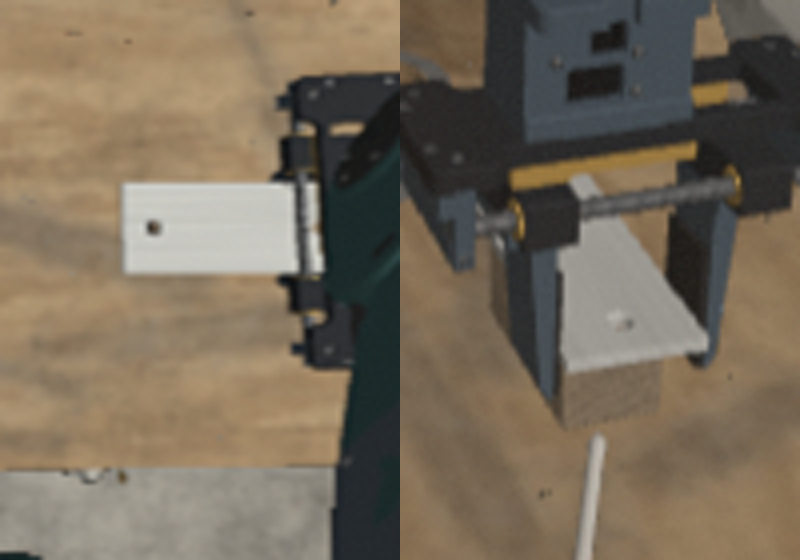

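```bash
python3 - <<'E'
from h import *
t=load('t5')
for p in((380.5,205.75),(380.7,228.25),(388.3,216.9)): print(atz(t,*p,58.5).round(1))
E
```

```text
[ 500.6 -189.3   58.5]
[ 440.5 -187.8   58.5]
[ 470.4 -209.    58.5]
```

drive_tool([
  [0.3,0,0.002,-0.004,-0.1],
  [0.3,0,0,-0.004,0],
  [0.3,0,0,-0.002,0],
  [0.3,0,0,-0.001,0],
  [0.3,0,0,0,0],
  [0.3,0,0,0,0],
])

```text
clock: 12.6
tcp_pos: [470.5, -310.1, 49.1]
eef_rot: [[-0.017, 1.0, 0.0], [1.0, 0.017, -0.0], [-0.0, 0.0, -1.0]]
ft_force: [-0.5, 1.4, -1.3]
grip_width: 59.7
grip_force: 54.4
```

drive_tool([
  [0.3,0,0,-0.001,0],
  [0.3,0,0,0,0],
  [0.3,0,0,0,0],
])

```text
clock: 12.9
tcp_pos: [470.6, -310.2, 48.3]
eef_rot: [[-0.017, 1.0, 0.0], [1.0, 0.017, -0.0], [-0.0, 0.0, -1.0]]
ft_force: [-1.8, -0.4, 3.7]
grip_width: 59.2
grip_force: 54.4
```

drive_tool([
  [0.3,0,0,-0.0004,0],
  [0.3,0,0,0,0],
  [0.3,0,0,0,0],
  [0.7,0,0,0,0],
  [0.75,0,0,0,0],
  [0.8,0,0,0,0],
  [0.9,0,0,0,0],
  [1,0,0,0,0],
  [1,0,0,0,0],
  [1,0,0,0,0],
  [1,0,0,0,0],
  [1,0,0,0,0],
  [1,0,0,0,0],
], newtons=5)

```text
clock: 14.2
tcp_pos: [470.5, -310.1, 47.7]
eef_rot: [[-0.017, 1.0, 0.0], [1.0, 0.017, -0.0], [-0.0, 0.0, -1.0]]
ft_force: [0.1, 0.0, -0.5]
grip_width: 91.6
grip_force: 0.0
```

Next I raise the gripper and swing it clear towards the robot's right.

drive_tool([
  [1,0,0,0.01,0],
  [1,0,0,0.025,0],
  [1,0,0,0.035,0],
  [1,0,0,0.04,0],
  [1,0,0,0.04,0],
  [1,0,-0.03,0.02,0],
  [1,0,-0.04,0,0],
  [1,0,-0.04,0,0],
  [1,0,-0.04,0,0],
  [1,0,-0.04,0,0],
  [1,0,-0.02,0,0],
  [1,0,0,0,0],
  [1,0,0,0,0],
])

```text
clock: 15.5
tcp_pos: [470.2, -519.8, 217.9]
eef_rot: [[-0.016, 1.0, -0.0], [1.0, 0.016, 0.0], [0.0, -0.0, -1.0]]
ft_force: [-0.5, 0.5, 0.7]
grip_width: 91.4
grip_force: 0.0
```

```bash
python3 - <<'E'
from h import *
s=snap('side','s6');t=snap('top','t6')
r=lambda i,x,y,w,h,k:cv2.resize(i[y:y+h,x:x+w],None,fx=k,fy=k,interpolation=cv2.INTER_CUBIC)
a=cv2.imread('pics/t6.png');b=cv2.imread('pics/s6.png')
cv2.imwrite('pics/c6.png',np.hstack([r(a,350,160,100,140,4),r(b,270,220,100,140,4)]))
E
```

```text
(no output)
```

View pics/c6.png

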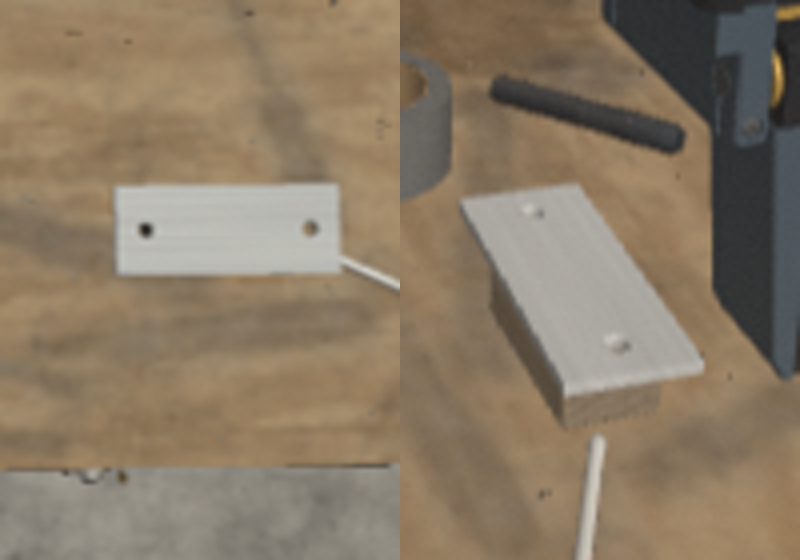

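```bash
python3 - <<'E'
from h import *
t,s=load('t6'),load('s6')
for p in((116,186),(338,184),(340,273),(117,275)): print(atz(t,350+p[0]/4,160+p[1]/4,46).round(1))
print(np.mean([atz(t,350+p[0]/4,160+p[1]/4,46) for p in((116,186),(338,184),(340,273),(117,275))],0))
# predicted block bottom near corners
b=np.mean([(448.5,-308),(490.9,-308.2),(447,-213.7),(489.9,-215.2)],0);print(b)
E
```

```text
[ 499.5 -188.2   46. ]
[ 498.1 -337.2   46. ]
[ 438.1 -336.    46. ]
[ 439.3 -186.8   46. ]
[ 468.76377338 -262.03313069   46.        ]
[ 469.075 -261.275]
```

Within about 1 mm of the block's centre, so I hand it in.

```bash
python3 -c "
from plant import bot
print(bot.close_job())"
```

```text
the job is handed in; nothing more can be done
None
```

The bare plate is lying flat on the wooden block, lengthwise and within about 1 mm of its centre by the top camera; the arm is clear, I never touched the blue plate, and I handed the job in at about 15.6 s of the 48 s allowed (no verdict was shown).

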